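Drift a crept anchor nut into line and bolt down a stand's foot plate

TASK

The captive nut block under the rod stand's foot plate has crept sideways, so its hole no longer lies under the plate's bolt hole. Take the tapered drift from the rack, feel its tip into the nut block's hole and work it down until its collar sits on the plate, so that the two holes line up; then swap it for the bolt, pushed fully home with its flange flat on the plate, and finish with the drift standing fully home in the rack. Work gently, never pressing the drift or the bolt on the stand harder than about 30 N, and leave the bottle, the jar and the spanner alone.

Things in the scene. Friction and masses are not known exactly. Their poses are not given: they have to be found in the camera images.
- foot: Rod stand's anchor, fixed to the bench: hollow grey housing 45 mm high, on it an aluminium foot plate 215 x 96 x 6 mm, top 51 mm above the bench. Origin on the bench on the axis of the plate's single bolt hole; z up; x runs along the plate to the short upright rod, 125 mm from the hole, which with its clamp reaches 125 mm above the bench. The plate ends 50 mm from the hole at -x, 166 mm at +x.
- foot_hole (a point): Centre of the plate's bolt hole (20 mm diameter, straight through) at the plate's top face, 51 mm above the bench. Axes as foot.
- nut_level (a point): Point on the axis of the plate's hole at the height of the nut block's top, 44.5 mm above the bench (NOT the nut block's hole). The steel block is 20 mm thick with a 20 mm through hole and empty space below to the bench. At the start that hole's centre lies 9.5 to 10.5 mm from this axis in any direction, not measured; part of the block shows in the plate's hole.
- nut_guide (a point): The nut block's underside height on the plate hole's axis, 24.5 mm above the bench. The block slides stiffly, against about 5 N, only along the line of its starting offset, thus straight back to the middle (and up to 13 mm past it); it cannot rise, sink or turn, and stays where it is left.
- rack: White plastic block fixed to the bench, 60 x 170 x 60 mm (x, y, z), with two upright 22 mm holes through it, 90 mm apart along y. Origin at the centre of its underside, z up.
- rack_hole0 (a point): Mouth of the rack's hole on the -y side, on its top face, 60 mm above the bench. Axes as rack.
- rack_hole1 (a point): Mouth of the rack's hole on the +y side, on its top face. Axes as rack.
- drift: Steel drift, 165 to 275 g, standing in either hole of the rack. Origin on its axis at the collar's underside; z up. Above: round collar 30 mm across, 6 mm thick, then a 22 mm square handle up to 62 mm, flats square to its x and y (nearly along the rack's). Below: 12 mm of plain shank, 18.5 mm diameter, then a taper to a 5 mm tip (3 mm at its very end) 50 mm below the origin.
- bolt: Steel bolt without thread, 98 to 162 g, standing in the rack's other hole; it shows a shorter head than the drift. Origin on its axis at the underside of its flange; z up. Above: round flange 30 mm across and 4 mm thick, then a hexagonal head 24 mm across flats up to 36 mm, one pair of flats facing along its x axis (nearly along the rack's x). Below: shank 17 mm in diameter and 38 mm long, its end chamfered.
- reagent: Amber glass bottle, 60 mm diameter, 150 mm high, a bystander. Origin at the centre of its underside.
- jar: White plastic jar, 54 mm diameter, 85 mm high, a bystander. Origin at the centre of its underside.
- spanner: Steel spanner 150 mm long lying on the bench, a bystander. Origin at the centre of its underside, its length along x.
Mind the look-alikes: they are no part of the job. Leave any orange look-alike of the drift alone.

How it is judged:
By the outcome, as a careful person would: the job done as asked, in the order asked, and still so for the second after the job is handed in, with the robot touching nothing.
It also fails if it takes over 72 s, if anything falls off the work surface, if the arm or the gripper's body presses on something with over 40 N, if the wrist force passes 120 N, or if a joint passes its speed limit or range.

ROBOT

A 7-joint arm with a two-finger parallel gripper is mounted at the origin on the work surface. World frame = base frame: x ahead of the robot, y to its left, z up, the work surface at z = 0. Lengths are in m, angles in rad, forces in N, time in s.
With the tool pointing down it reaches from about 0.35 to 0.9 m from the base axis. Payload 8.1 kg.
Tool frame: the origin (TCP) lies between the finger pads; the fingertips stand ahead of it and the grasp point (between the pads) is the TCP (arm.nose_length is the z of the fingertips in the tool frame, in m); z points along the fingers, y is the line along which they close (so a half turn about z gives the same grasp; the last joint's range is limited). The gripper opens to 92 mm and grips with 3 to 60 N. Pads are 19 mm wide; open, the fingers measure 130 mm over their backs; the gripper's body (75 mm by 190 mm) begins 47 mm behind the grasp point.
Start: joints at [1.115, 0.434, 0.025, 1.573, -0.012, 1.134, -0.075], TCP at [0.216, -0.587, 0.246] pointing down, gripper open.
Joint ranges: [-2.62, 2.62], [-0.44, 2.09], [-1.27, 1.32], [0.08, 2.57], [-1.32, 4.46], [0.12, 2], [-2.74, 2.74]. Speed limits (rad/s): [2.22, 2.22, 3.01, 3.01, 3.14, 3.14, 3.14].

INTERFACE

Orientations are given as a rotation vector (axis times angle).
In Python, from cell import sensors, optics, arm gives the robot as it stands.
- The arm moves only by the tool arm_command, never from a script. Its argument "deltas" is one flat list of numbers, 7 for each row, row after row: the turn, a rotation vector about the world's x, y, z as a fraction of full scale, then the shift along the world's x, y, z as a fraction of full scale, then the finger opening in mm, from 0 to 91.8. In form: [wx, wy, wz, dx, dy, dz, fingers, wx, wy, wz, dx, dy, dz, fingers, ...]. A call has 1 to 20 rows; each row is the pose to reach, as a shift and turn from the pose commanded when the call began; what a row does not reach only later rows make up. Full scale, the value 1, is 1 m for a shift and 90 degrees for a turn. A row lasts 1/10 s, in which the tool goes at most 50 mm and 8.59 degrees, less where a joint would pass 70% of its speed; a pose out of reach is approached as far as the arm can. A call with a number of a shift or a turn outside -1 to 1 is refused whole. A call with a gripper value outside its range is refused whole. The fingers move at their own pace and stop on an object; "force" is the grip in N (left out, the last holds). Time passes only in rows, so rows that repeat a pose let the fingers close. It gives the time, the measured TCP pose, the force, the opening and the grip force at its end, in the units of the state.
- sensors.observe(): the state, without advancing time (a new reading comes with each control period).
- optics.get_image(name): name is "scene" or "top"; returns the picture (384x512x3 uint8, blue, green, red); there is no depth.
- optics.calibration(name): a dict with "camera_matrix" (3x3 intrinsics, pixels), "rvec" (rotation vector, rad) and "tvec" (3), from world to camera coordinates, as OpenCV has them. Camera axes: x right, y down, z forward; pixel columns grow to the right and rows downward; lengths in m; the calibration is good to about 2 mm. A picture is of the moment at which its call begins. calibration takes no time and is no camera call.
- arm.sign_off(): hands the job in; it is judged then, once.
The state is a dict: "clock": time; "joints": joint angles; "dq": joint speeds; "joint_efforts": joint torques, N m; "position": TCP position; "ee_rot": TCP orientation; "force": force on the tool from outside, world axes, zero at the start; "ft_torque": the same for the moment, N m; "width": opening from 0.0 (shut) to 1.0 (fully open); "gripper_force": force on a finger pad.
Only numpy, scipy, OpenCV 4.12 (cv2) and the standard library are available. Lean on these libraries where they do the work, as an engineer would, in place of code of your own. Each camera call takes 0.05 s, during which the arm holds its last target. There are 200 camera calls.

## Working session

There is one attempt and no reset: what is moved stays moved. The work goes in short steps, Python scripts to look and compute and a tool call to move; the robot and the scene stay as the last step left them, time stands still between calls to the robot, and variables do not carry over. Pictures are saved under pics/ and viewed, at most 10 in all, crops included, and the job is handed in when it is done.

Besides the shell and the picture viewer there is one more tool, called after ">>>" in YAML: its name, and indented under it one key for each argument. arm_command: Moves the arm, as the interface text tells. Its arguments: {"type":"object","properties":{"deltas":{"type":"array","items":{"type":"number"}},"force":{"type":"number"}},"required":["deltas"]}

```bash
mkdir -p pics; ls; python3 - <<'E'
from cell import sensors, optics, arm
import cv2,numpy as np
for n in("scene","top"):
    im=optics.get_image(n);cv2.imwrite(f"pics/{n}0.png",im)
    c=optics.calibration(n);R=cv2.Rodrigues(np.array(c["rvec"]))[0];print(n,c["camera_matrix"],"pos",-R.T@np.array(c["tvec"]).ravel(),R[2])
print(sensors.observe(),arm.nose_length)
E
```

```text
pics
scene [[366.13554456   0.         264.50978835]
 [  0.         366.13554456 192.71149112]
 [  0.           0.           1.        ]] pos [ 1.07801616 -0.50932776  0.78285597] [-0.51854689  0.53008385 -0.67091   ]
top [[379.31088592   0.         254.14284787]
 [  0.         379.31088592 190.04008239]
 [  0.           0.           1.        ]] pos [0.43921623 0.05342471 1.11954994] [ 0.08603031 -0.01213066 -0.99621867]
{'clock': 0.1, 'joints': array([ 1.11540545,  0.43516467,  0.02495575,  1.57399314, -0.01157462,
        1.13402484, -0.07511276]), 'dq': array([-3.03574200e-04, -2.65347853e-03,  1.92992032e-03, -4.56050636e-03,
        7.97289183e-04, -1.37406129e-06,  4.26856075e-04]), 'joint_efforts': array([ 3.55512006e-03, -6.69123459e+01,  9.88413580e-01, -3.15149760e+01,
       -6.04048138e-02,  3.72853596e-02,  2.72264020e-05]), 'position': array([ 0.21575269, -0.58611561,  0.2450212 ]), 'ee_rot': array([-3.09149007e+00, -5.50964162e-01,  6.23204677e-04]), 'force': array([-1.13414713, -0.10451247, -0.5365685 ]), 'ft_torque': array([-0.00640721, -0.03218976,  0.0149704 ]), 'gripper_force': 0.0, 'width': 0.9946265673616179} 0.019
```

View pics/scene0.png

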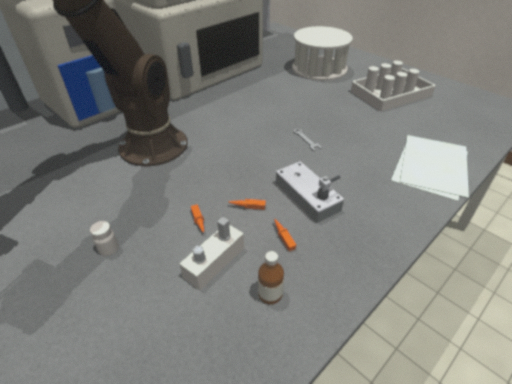

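View pics/top0.png

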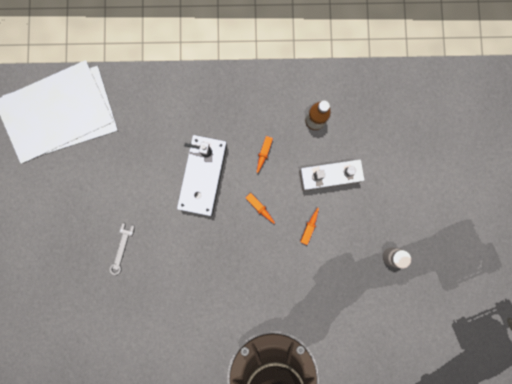

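The scene view shows the rack at (212,255) with a tall head at (224,228) and a short head at (199,253). The top view shows the rack at (333,175), with heads at (319,174) and (350,171), and the foot hole near (197,195). The three orange look-alikes lie on the bench at (264,155), (261,208) and (311,226). The taller steel head, on the rack's +y side, fits the drift. I'll confirm it in an enlarged crop.

```bash
cat > h.py <<'E'
import cv2,numpy as np
from cell import sensors,optics,arm
def cam(n):
    c=optics.calibration(n);return np.array(c["camera_matrix"]),np.array(c["rvec"],float).reshape(3),np.array(c["tvec"],float).reshape(3)
def ray(n,uv,z):
    K,r,t=cam(n);R=cv2.Rodrigues(r)[0];C=-R.T@t
    uv=np.atleast_2d(np.array(uv,float));d=np.c_[uv,np.ones(len(uv))]@np.linalg.inv(K).T@R
    return (C+d*((z-C[2])/d[:,2])[:,None])
def proj(n,P):
    K,r,t=cam(n);return cv2.projectPoints(np.atleast_2d(np.array(P,float)),r,t,K,None)[0][:,0]
E
python3 - <<'E'
from h import *
t=cv2.imread("pics/top0.png");s=cv2.imread("pics/scene0.png")
def crop(im,x,y,w,h,f):return cv2.resize(im[y:y+h,x:x+w],None,fx=f,fy=f,interpolation=cv2.INTER_CUBIC)
a=crop(t,170,130,64,90,6.0);b=crop(t,295,150,75,45,5)
c=crop(s,175,210,75,80,5);d=crop(s,270,155,80,65,5)
H=np.zeros((600,800,3),np.uint8)
for im,x,y in((cv2.resize(a,(375,300)) if 0 else crop(t,174,172,46,48,6),0,0),(crop(t,295,150,75,45,5),300,0),(crop(s,175,210,75,80,3.6),0,300),(crop(s,270,155,80,65,4.6),300,300)):
    h,w=im.shape[:2];h=min(h,600-y);w=min(w,800-x);H[y:y+h,x:x+w]=im[:h,:w]
cv2.imwrite("pics/crops.png",H)
g=t.astype(int).min(2)
def rect(n,im,x,y,w,h,z,th):
    m=np.zeros(im.shape[:2],np.uint8);m[y:y+h,x:x+w]=(im[y:y+h,x:x+w].min(2)>th)*255
    m=cv2.morphologyEx(m,cv2.MORPH_CLOSE,np.ones((9,9)))
    c=max(cv2.findContours(m,0,1)[0],key=cv2.contourArea)
    P=ray(n,c[:,0],z)[:,:2]; R=cv2.minAreaRect((P*1000).astype(np.float32));print(R,cv2.minAreaRect(c));
    print(np.round(cv2.boxPoints(R)))
    return R
rect("top",t,296,152,74,44,.06,150)
rect("top",t,172,130,60,90,.051,150)
# dark blob at foot hole
np.set_printoptions(linewidth=200)
print(t[186:204,186:208].mean(2).astype(int))
E
```

```text
((573.2342529296875, -182.22079467773438), (66.2424545288086, 175.57098388671875), 7.011591911315918) ((332.83380126953125, 173.94732666015625), (23.34239959716797, 61.96913528442383), 81.02737426757812)
[[ 530.  -99.]
 [ 551. -273.]
 [ 617. -265.]
 [ 595.  -91.]]
((578.65771484375, 190.88888549804688), (102.22293853759766, 221.80191040039062), 77.42898559570312) ((200.68533325195312, 174.85604858398438), (35.952877044677734, 78.14824676513672), 11.929322242736816)
[[459. 165.]
 [676. 117.]
 [698. 217.]
 [482. 265.]]
[[236 236 237 236 237 236 236 237 236 237 237 237 236 237 237 236 236 236 237 237 236 236]
 [237 237 236 237 236 236 236 236 236 236 236 236 236 236 236 236 236 236 236 237 236 236]
 [236 236 236 236 236 237 236 236 236 237 236 236 237 236 236 237 236 236 236 236 236 236]
 [237 236 236 236 236 236 237 237 237 237 237 237 237 237 237 236 237 236 236 236 236 237]
 [237 236 236 236 236 236 236 237 237 235 232 230 232 234 236 236 236 237 236 236 236 237]
 [236 236 236 236 236 237 237 236 232 220 199 192 202 219 229 235 236 237 237 236 237 236]
 [236 236 236 237 236 237 237 2
[... 361 characters left out ...]
6 224 170 124 151 198 222 224 225 229 235 237 236 236 236 237]
 [236 236 236 237 237 237 236 232 207 177 192 220 224 224 227 233 237 236 236 236 236 237]
 [236 236 236 236 236 236 236 236 230 220 221 225 226 228 232 235 236 236 236 236 236 236]
 [236 236 236 236 236 236 236 237 236 233 232 231 232 234 236 237 237 236 237 236 237 236]
 [236 236 236 237 236 236 236 236 236 237 236 236 236 236 237 237 237 236 236 236 236 237]
 [236 236 236 236 237 237 236 236 236 236 236 237 236 236 237 236 236 236 236 236 237 236]
 [236 236 236 236 237 236 236 237 237 236 236 236 236 237 236 236 236 236 236 236 236 236]
 [236 236 236 236 236 236 236 236 236 236 236 236 236 236 236 236 236 236 236 237 236 237]]
```

View pics/crops.png

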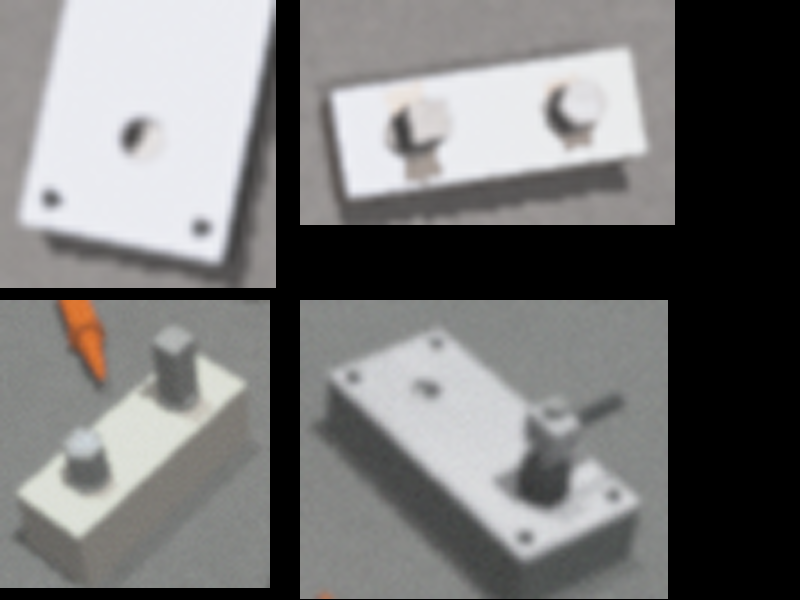

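The crop confirms it. The tall square head on the rack's +y side (top view ≈(321,174)) is the drift, and the shorter hex head (≈(351,171)) is the bolt. In the plate's hole (≈(197.7,194.6)) the dark opening lies on the left and slightly up, so the nut hole is offset mainly towards +y.

```bash
python3 - <<'E'
from h import *
np.set_printoptions(precision=4,suppress=True)
t=cv2.imread("pics/top0.png");g=t.astype(np.float32).mean(2)
f=8;c=cv2.resize(g[182:206,182:212],None,fx=f,fy=f,interpolation=cv2.INTER_CUBIC)
def cen(m):
    k=max(cv2.findContours(m.astype(np.uint8),0,1)[0],key=cv2.contourArea);(x,y),r=cv2.minEnclosingCircle(k);M=cv2.moments(k)
    q=lambda x,y:np.array([(x+.5)/f-.5+182,(y+.5)/f-.5+182])
    return q(x,y),r/f,q(M['m10']/M['m00'],M['m01']/M['m00'])
for th,z in((231,.051),(160,.0445),(130,.0445)):
    a,r,b=cen(c<th);print(th,a,r,b,ray("top",a,z),ray("top",b,z))
print("drift",ray("top",[321,173.6],.122),"bolt",ray("top",[351.4,171],.096))
print("bottle cap",ray("top",[323.5,105],.150),"jar",ray("top",[401,258],.085))
rk=np.array([[.5677,-.1375,.06],[.5787,-.2269,.06]])
print(proj("scene",rk),proj("scene",[.522,.2035,.051]),proj("top",[.522,.2035,.051]))
s=cv2.imread("pics/scene0.png").mean(2)
u,v=proj("scene",[.522,.2035,.051])[0].astype(int);print(u,v);print(s[v-7:v+8,u-9:u+10].astype(int))
E
```

```text
231 [197.1633 194.5963] 4.745635509490967 [196.9951 194.4578] [[0.5218 0.2014 0.051 ]] [[0.5222 0.2018 0.051 ]]
160 [196.0625 194.125 ] 2.798588991165161 [195.7509 193.9553] [[0.5237 0.2054 0.0445]] [[0.5242 0.2062 0.0445]]
130 [195.8125 194.    ] 2.240443468093872 [195.6401 193.9696] [[0.524  0.2061 0.0445]] [[0.5241 0.2066 0.0445]]
drift [[ 0.5657 -0.1371  0.122 ]] bolt [[ 0.5745 -0.2254  0.096 ]]
bottle cap [[ 0.7431 -0.1448  0.15  ]] jar [[ 0.3362 -0.3528  0.085 ]]
[[223.4545 237.9811]
 [198.3943 260.0905]] [[296.6872 174.0923]] [[196.4034 194.5237]]
296 174
[[198 199 206 207 213 213 213 213 213 211 211 208 209 207 209 211 210 209
  205]
 [205 205 206 209 210 213 211 214 213 211 211 211 211 209 211 208 209 210
  210]
 [211 205 209 210 207 210 211 214 212 212 214 210 210 208 208 208 209 210
  210]
 [206 206 209 207 210 208 212 210 211 212 213 211 210 209 212 211 208 208
  209]
 [206 206 208 211 207 207 207 206 202 200 200 201 206 208 208 209 209 209
  211]
 [208 207 207 208 208 208 203 194 175 169 171 177 188 200 205 207 209 209
  206]
 [208 207 206 209 211 208 200 182 158 143 136 139 154 184 203 210 208 207
  210]
 [209 208 208 206 210 206 199 180 167 152 129 119 133 168 195 210 208 209
  208]
 [208 209 207 208 206 206 205 190 184 172 146 135 147 176 203 209 212 212
  208]
 [206 210 208 205 210 208 204 202 198 192 177 170 177 195 205 211 213 211
  213]
 [210 207 210 210 212 209 206 205 205 203 198 197 199 204 209 210 213 210
  212]
 [208 207 204 210 211 211 210 210 208 211 207 206 207 208 208 209 208 213
  212]
 [203 206 208 209 210 211 210 207 210 208 208 210 210 208 208 207 212 208
  210]
 [191 199 206 208 211 211 211 213 211 209 211 210 212 211 212 210 207 210
  209]
 [164 191 200 207 210 212 212 211 211 210 209 211 210 210 212 210 211 209
  212]]
```

>>> arm_command:
  deltas: [0, 0, -0.147, 0.35, 0.45, -0.046, 50, 0, 0, -0.147, 0.35, 0.45, -0.046, 50, 0, 0, -0.147, 0.35, 0.45, -0.046, 50, 0, 0, -0.147, 0.35, 0.45, -0.046, 50, 0, 0, -0.147, 0.35, 0.45, -0.046, 50, 0, 0, -0.147, 0.35, 0.45, -0.046, 50, 0, 0, -0.147, 0.35, 0.45, -0.046, 50, 0, 0, -0.147, 0.35, 0.45, -0.046, 50, 0, 0, -0.147, 0.35, 0.45, -0.046, 50, 0, 0, -0.147, 0.35, 0.45, -0.046, 50, 0, 0, -0.147, 0.35, 0.45, -0.046, 50, 0, 0, -0.147, 0.35, 0.45, -0.046, 50, 0, 0, -0.147, 0.35, 0.45, -0.046, 50, 0, 0, -0.147, 0.35, 0.45, -0.046, 50, 0, 0, -0.147, 0.35, 0.45, -0.046, 50, 0, 0, -0.147, 0.35, 0.45, -0.046, 50]

```text
clock: 1.7
position: [0.5652, -0.1382, 0.1999]
ee_rot: [3.135, 0.187, -0.0]
force: [-0.0, -0.4, 1.1]
width: 0.545
gripper_force: 0.0
```

>>> arm_command:
  deltas: [0, 0, 0, 0.001, 0.001, -0.05, 50, 0, 0, 0, 0.001, 0.001, -0.08, 50, 0, 0, 0, 0.001, 0.001, -0.1, 50, 0, 0, 0, 0.001, 0.001, -0.1, 50, 0, 0, 0, 0.001, 0.001, -0.1, 15, 0, 0, 0, 0.001, 0.001, -0.1, 15, 0, 0, 0, 0.001, 0.001, -0.1, 15, 0, 0, 0, 0.001, 0.001, -0.1, 15, 0, 0, 0, 0.001, 0.001, -0.1, 15, 0, 0, 0, 0.001, 0.001, -0.1, 15]
  force: 40

```text
clock: 2.7
position: [0.5676, -0.1355, 0.1007]
ee_rot: [3.135, 0.191, 0.002]
force: [-0.6, 0.4, 7.6]
width: 0.238
gripper_force: 40.0
```

>>> arm_command:
  deltas: [0, 0, 0, 0, 0, 0.02, 15, 0, 0, 0, 0, 0, 0.05, 15, 0, 0, 0, 0, 0, 0.09, 15, 0, 0, 0, 0, 0, 0.12, 15, 0, 0, 0, 0, 0, 0.12, 15, 0, 0, 0, 0, 0, 0.12, 15]

```text
clock: 3.3
position: [0.5668, -0.1355, 0.2198]
ee_rot: [3.135, 0.191, 0.001]
force: [0.2, 0.5, -2.3]
width: 0.244
gripper_force: 40.0
```

```bash
python3 - <<'E'
from h import *
o=sensors.observe();print({k:np.round(o[k],4) for k in("clock","position","ee_rot","force","ft_torque","width")})
E
```

```text
{'clock': np.float64(3.3), 'position': array([ 0.5668, -0.1355,  0.2198]), 'ee_rot': array([3.1355e+00, 1.9130e-01, 7.0000e-04]), 'force': array([ 0.2435,  0.4803, -2.2695]), 'ft_torque': array([-0.0054,  0.0867, -0.0305]), 'width': np.float64(0.2442)}
```

>>> arm_command:
  deltas: [0, 0, 0, -0.006, 0.05, 0, 15, 0, 0, 0, -0.012, 0.1, 0, 15, 0, 0, 0, -0.018, 0.15, 0, 15, 0, 0, 0, -0.024, 0.2, 0, 15, 0, 0, 0, -0.03, 0.25, 0, 15, 0, 0, 0, -0.036, 0.3, 0, 15, 0, 0, 0, -0.042, 0.342, 0, 15, 0, 0, 0, -0.042, 0.342, -0.05, 15, 0, 0, 0, -0.042, 0.342, -0.07, 15, 0, 0, 0, -0.042, 0.342, -0.07, 15, 0, 0, 0, -0.042, 0.342, -0.07, 15]

```text
clock: 4.4
position: [0.5244, 0.206, 0.1489]
ee_rot: [3.135, 0.191, -0.004]
force: [1.1, -0.5, -2.0]
width: 0.241
gripper_force: 40.0
```

```bash
python3 - <<'E'
from h import *
im=optics.get_image("scene");cv2.imwrite("pics/s1.png",im)
o=sensors.observe();print(o["position"],o["force"],o["ft_torque"])
p=o["position"];print("expected tip,collar",proj("scene",[p-[0,0,.0907],p-[0,0,.0407]]))
c=cv2.resize(im[110:215,235:355],None,fx=5.5,fy=5.5,interpolation=cv2.INTER_CUBIC);cv2.imwrite("pics/s1c.png",c)
E
```

```text
[0.52521829 0.20632491 0.15005649] [ 0.63302753 -0.07391053 -1.82822459] [ 0.03642881 -0.02237287  0.0548289 ]
expected tip,collar [[298.23072444 172.0937063 ]
 [299.3842059  159.3319723 ]]
```

View pics/s1c.png

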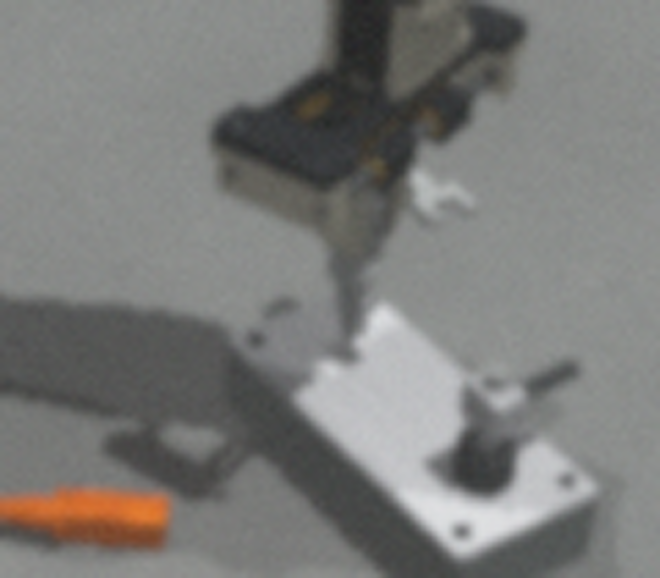

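The tip shows at crop (350,345), against an expected (348,341), so the drift hangs where assumed, just over the plate's hole. I'll feel downwards.

>>> arm_command:
  deltas: [0, 0, 0, 0, 0, -0.005, 15, 0, 0, 0, 0, 0, -0.008, 15, 0, 0, 0, 0, 0, -0.01, 15, 0, 0, 0, 0, 0, -0.012, 15, 0, 0, 0, 0, 0, -0.012, 15]

```text
clock: 4.95
position: [0.5248, 0.2064, 0.1376]
ee_rot: [3.136, 0.191, -0.0]
force: [0.3, -0.0, -2.1]
width: 0.237
gripper_force: 40.0
```

>>> arm_command:
  deltas: [0, 0, 0, 0, 0, -0.001, 15, 0, 0, 0, 0, 0, -0.002, 15, 0, 0, 0, 0, 0, -0.003, 15, 0, 0, 0, 0, 0, -0.004, 15, 0, 0, 0, 0, 0, -0.004, 15]

```text
clock: 5.45
position: [0.5249, 0.2064, 0.1336]
ee_rot: [3.136, 0.191, -0.0]
force: [0.0, 0.1, -2.3]
width: 0.238
gripper_force: 40.0
```

>>> arm_command:
  deltas: [0, 0, 0, 0, 0, -0.001, 15, 0, 0, 0, 0, 0, -0.002, 15, 0, 0, 0, 0, 0, -0.003, 15, 0, 0, 0, 0, 0, -0.004, 15, 0, 0, 0, 0, 0, -0.005, 15, 0, 0, 0, 0, 0, -0.005, 15]

```text
clock: 6.05
position: [0.525, 0.2066, 0.1287]
ee_rot: [-3.136, -0.191, -0.0]
force: [0.9, 0.2, -3.0]
width: 0.238
gripper_force: 40.0
```

>>> arm_command:
  deltas: [0, 0, 0, 0, 0, -0.002, 15, 0, 0, 0, 0, 0, -0.004, 15, 0, 0, 0, -0.0005, -0.001, -0.005, 15, 0, 0, 0, -0.001, -0.002, -0.006, 15, 0, 0, 0, -0.0015, -0.003, -0.007, 15, 0, 0, 0, -0.002, -0.004, -0.008, 15, 0, 0, 0, -0.002, -0.004, -0.008, 15]

```text
clock: 6.75
position: [0.5238, 0.2035, 0.1213]
ee_rot: [-3.134, -0.192, -0.003]
force: [3.4, 4.3, -0.1]
width: 0.233
gripper_force: 40.0
```

>>> arm_command:
  deltas: [0, 0, 0, 0, 0, -0.0015, 15, 0, 0, 0, 0, 0, -0.003, 15, 0, 0, 0, 0, 0, -0.0045, 15, 0, 0, 0, 0, 0, -0.006, 15, 0, 0, 0, 0, 0, -0.0075, 15, 0, 0, 0, 0, 0, -0.009, 15, 0, 0, 0, 0, 0, -0.009, 15]

```text
clock: 7.45
position: [0.5235, 0.2031, 0.1119]
ee_rot: [-3.135, -0.192, -0.002]
force: [2.6, 4.5, -1.2]
width: 0.232
gripper_force: 40.0
```

>>> arm_command:
  deltas: [0, 0, 0, 0, 0, -0.0015, 15, 0, 0, 0, 0, 0, -0.003, 15, 0, 0, 0, 0, 0, -0.0045, 15, 0, 0, 0, 0, 0, -0.006, 15, 0, 0, 0, 0, 0, -0.0075, 15, 0, 0, 0, 0, 0, -0.009, 15, 0, 0, 0, 0, 0, -0.009, 15]

```text
clock: 8.15
position: [0.5234, 0.2029, 0.1028]
ee_rot: [-3.135, -0.192, -0.002]
force: [3.4, 4.5, -2.0]
width: 0.239
gripper_force: 40.0
```

>>> arm_command:
  deltas: [0, 0, 0, 0, 0, -0.001, 15, 0, 0, 0, 0, 0, -0.002, 15, 0, 0, 0, 0, 0, -0.003, 15, 0, 0, 0, 0, 0, -0.004, 15, 0, 0, 0, 0, 0, -0.004, 15]

```text
clock: 8.65
position: [0.5233, 0.2028, 0.0988]
ee_rot: [-3.135, -0.191, -0.001]
force: [3.0, 4.5, 0.4]
width: 0.234
gripper_force: 40.0
```

>>> arm_command:
  deltas: [0, 0, 0, 0, 0, -0.001, 15, 0, 0, 0, 0, 0, -0.002, 15, 0, 0, 0, 0, 0, -0.003, 15, 0, 0, 0, 0, 0, -0.004, 15, 0, 0, 0, 0, 0, -0.005, 15, 0, 0, 0, 0, 0, -0.005, 15]

```text
clock: 9.25
position: [0.5232, 0.2026, 0.0936]
ee_rot: [-3.136, -0.191, -0.001]
force: [3.7, 4.0, -2.3]
width: 0.235
gripper_force: 40.0
```

>>> arm_command:
  deltas: [0, 0, 0, 0, 0, -0.0005, 15, 0, 0, 0, 0, 0, -0.001, 15, 0, 0, 0, 0, 0, -0.0015, 15, 0, 0, 0, 0, 0, -0.0015, 15]

```text
clock: 9.65
position: [0.5232, 0.2027, 0.0922]
ee_rot: [-3.135, -0.191, -0.001]
force: [2.7, 4.2, -0.8]
width: 0.238
gripper_force: 40.0
```

>>> arm_command:
  deltas: [0, 0, 0, 0, 0, -0.0004, 15, 0, 0, 0, 0, 0, -0.0008, 15, 0, 0, 0, 0, 0, -0.001, 15, 0, 0, 0, 0, 0, -0.001, 15]

```text
clock: 10.05
position: [0.5233, 0.2027, 0.0918]
ee_rot: [-3.136, -0.191, -0.001]
force: [0.1, 3.3, 7.0]
width: 0.24
gripper_force: 40.0
```

>>> arm_command:
  deltas: [0, 0, 0, 0, 0, -0.0005, 15, 0, 0, 0, 0, 0, -0.001, 15, 0, 0, 0, -0.0006, -0.0008, -0.001, 15, 0, 0, 0, -0.0006, -0.0008, -0.001, 15, 0, 0, 0, -0.0006, -0.0008, -0.001, 15]

```text
clock: 10.55
position: [0.5232, 0.2026, 0.0917]
ee_rot: [-3.134, -0.192, -0.004]
force: [0.3, 4.5, 13.7]
width: 0.237
gripper_force: 40.0
```

>>> arm_command:
  deltas: [0, 0, 0, 0, 0, 0.003, 15, 0, 0, 0, 0, 0, 0.01, 15, 0, 0, 0, 0, 0, 0.03, 15, 0, 0, 0, 0, 0, 0.06, 15, 0, 0, 0, 0, 0, 0.1, 15, 0, 0, 0, 0, 0, 0.13, 15, 0, 0, 0, 0, 0, 0.13, 15, 0, 0, 0, 0, 0, 0.13, 15]

```text
clock: 11.35
position: [0.5215, 0.2004, 0.2195]
ee_rot: [3.134, 0.19, -0.003]
force: [-1.1, -0.3, -2.6]
width: 0.236
gripper_force: 40.0
```

```bash
python3 - <<'E'
from h import *
o=sensors.observe();print({k:np.round(o[k],4) for k in("clock","position","ee_rot","force","ft_torque","width")})
E
```

```text
{'clock': np.float64(11.35), 'position': array([0.5215, 0.2004, 0.2195]), 'ee_rot': array([ 3.1342e+00,  1.8990e-01, -2.5000e-03]), 'force': array([-1.1193, -0.2714, -2.6447]), 'ft_torque': array([ 0.0378,  0.0619, -0.0129]), 'width': np.float64(0.2359)}
```

>>> arm_command:
  deltas: [0, 0, 0, 0.006, -0.05, 0, 15, 0, 0, 0, 0.013, -0.1, 0, 15, 0, 0, 0, 0.02, -0.15, 0, 15, 0, 0, 0, 0.027, -0.2, 0, 15, 0, 0, 0, 0.034, -0.25, 0, 15, 0, 0, 0, 0.04, -0.3, 0, 15, 0, 0, 0, 0.0455, -0.336, 0, 15, 0, 0, 0, 0.0455, -0.336, -0.02, 15, 0, 0, 0, 0.0455, -0.336, -0.05, 15, 0, 0, 0, 0.0455, -0.336, -0.06, 15, 0, 0, 0, 0.0455, -0.336, -0.06, 15]

```text
clock: 12.45
position: [0.5654, -0.134, 0.1572]
ee_rot: [-3.134, -0.192, 0.011]
force: [-0.1, 0.5, -2.3]
width: 0.237
gripper_force: 40.0
```

>>> arm_command:
  deltas: [0, 0, 0, 0, -0.0005, -0.002, 15, 0, 0, 0, 0, -0.0005, -0.007, 15, 0, 0, 0, 0, -0.0005, -0.012, 15, 0, 0, 0, 0, -0.0005, -0.017, 15, 0, 0, 0, 0, -0.0005, -0.022, 15, 0, 0, 0, 0, -0.0005, -0.027, 15, 0, 0, 0, 0, -0.0005, -0.032, 15, 0, 0, 0, 0, -0.0005, -0.032, 15]

```text
clock: 13.25
position: [0.5673, -0.1348, 0.1274]
ee_rot: [-3.136, -0.191, 0.002]
force: [0.4, -0.1, -2.5]
width: 0.237
gripper_force: 40.0
```

>>> arm_command:
  deltas: [0, 0, 0, 0, -0.0008, -0.005, 15, 0, 0, 0, 0, -0.0008, -0.01, 15, 0, 0, 0, 0, -0.0008, -0.014, 15, 0, 0, 0, 0, -0.0008, -0.018, 15, 0, 0, 0, 0, -0.0008, -0.021, 15, 0, 0, 0, 0, -0.0008, -0.024, 15, 0, 0, 0, 0, -0.0008, -0.025, 15, 0, 0, 0, 0, -0.0008, -0.026, 15, 0, 0, 0, 0, -0.0008, -0.027, 15, 0, 0, 0, 0, -0.0008, -0.0275, 15]

```text
clock: 14.25
position: [0.5679, -0.1356, 0.1008]
ee_rot: [3.136, 0.191, 0.0]
force: [-1.5, -0.1, 2.7]
width: 0.239
gripper_force: 40.0
```

>>> arm_command:
  deltas: [0, 0, 0, 0, 0, 0.0005, 45, 0, 0, 0, 0, 0, 0.0005, 45, 0, 0, 0, 0, 0, 0.0005, 45, 0, 0, 0, 0, 0, 0.0005, 45, 0, 0, 0, 0, 0, 0.04, 45, 0, 0, 0, 0, 0, 0.08, 45, 0, 0, 0.1, 0.005, -0.045, 0.08, 50, 0, 0, 0.2, 0.009, -0.09, 0.08, 50, 0, 0, 0.333, 0.009, -0.0905, 0.08, 50, 0, 0, 0.333, 0.009, -0.0905, 0.08, 50, 0, 0, 0.333, 0.009, -0.0905, 0.06, 50, 0, 0, 0.333, 0.009, -0.0905, 0.06, 50]

```text
clock: 15.45
position: [0.5754, -0.226, 0.1587]
ee_rot: [-2.978, -0.994, 0.005]
force: [-0.8, -0.3, -0.9]
width: 0.548
gripper_force: 0.0
```

```bash
python3 - <<'E'
from h import *
im=optics.get_image("scene");cv2.imwrite("pics/s2.png",im)
o=sensors.observe();print({k:np.round(o[k],4) for k in("clock","position","ee_rot","force","ft_torque","width")})
print(proj("scene",[o["position"]*[1,1,0]+[0,0,.096],[.577,-.2265,.06]]))
c=cv2.resize(im[190:300,160:270],None,fx=5,fy=5,interpolation=cv2.INTER_CUBIC);cv2.imwrite("pics/s2c.png",c)
E
```

```text
{'clock': np.float64(15.5), 'position': array([ 0.5759, -0.226 ,  0.1598]), 'ee_rot': array([-2.9785, -0.9945,  0.0033]), 'force': array([-0.5542, -1.0273, -0.0411]), 'ft_torque': array([-0.0678, -0.0274,  0.0281]), 'width': np.float64(0.5436)}
[[196.27118524 249.85035495]
 [198.09705232 259.59878335]]
```

View pics/s2c.png

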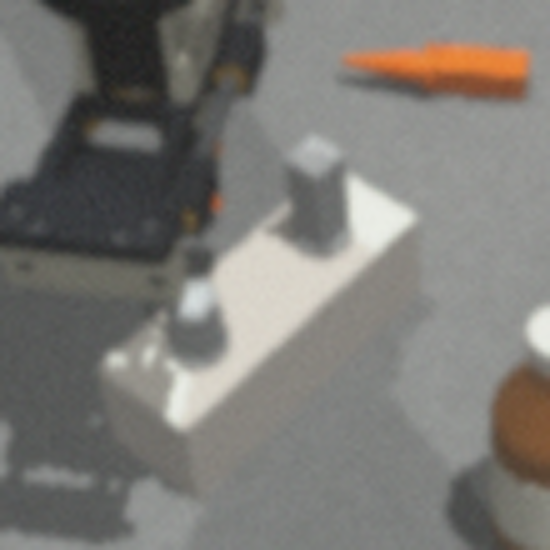

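The drift stands home in the rack: its collar, at crop (321,240), is flat on the top face. The bolt's flange is at crop (200,348), under the open gripper.

```bash
python3 - <<'E'
from h import *
print(ray("scene",[199.6,259.3],.062),ray("scene",[223.9,237.6],.063))
E
```

```text
[[ 0.5802418  -0.22413177  0.062     ]] [[ 0.56964223 -0.13739098  0.063     ]]
```

>>> arm_command:
  deltas: [0, 0, 0, 0.0015, 0.001, -0.03, 50, 0, 0, 0, 0.0015, 0.001, -0.055, 50, 0, 0, 0, 0.0015, 0.001, -0.068, 50, 0, 0, 0, 0.0015, 0.001, -0.073, 50, 0, 0, 0, 0.0015, 0.001, -0.073, 50, 0, 0, 0, 0.0015, 0.001, -0.073, 18, 0, 0, 0, 0.0015, 0.001, -0.073, 18, 0, 0, 0, 0.0015, 0.001, -0.073, 18, 0, 0, 0, 0.0015, 0.001, -0.073, 18, 0, 0, 0, 0.0015, 0.001, -0.073, 18, 0, 0, 0, 0.0015, 0.001, -0.073, 18]
  force: 40

```text
clock: 16.6
position: [0.5786, -0.2251, 0.0883]
ee_rot: [2.979, 0.995, 0.001]
force: [-0.5, 0.3, 5.5]
width: 0.255
gripper_force: 40.0
```

>>> arm_command:
  deltas: [0, 0, 0, 0, 0, 0.02, 18, 0, 0, 0, 0, 0, 0.05, 18, 0, 0, 0, 0, 0, 0.1, 18, 0, 0, 0, 0, 0, 0.132, 18, 0, 0, 0, -0.006, 0.045, 0.132, 18, 0, 0, 0, -0.012, 0.09, 0.132, 18, 0, 0, 0, -0.018, 0.14, 0.132, 18, 0, 0, 0, -0.024, 0.19, 0.132, 18, 0, 0, 0, -0.03, 0.24, 0.132, 18, 0, 0, 0, -0.037, 0.29, 0.132, 18, 0, 0, 0, -0.044, 0.34, 0.132, 18, 0, 0, 0, -0.05, 0.385, 0.132, 18, 0, 0, 0, -0.0556, 0.4275, 0.132, 18, 0, 0, 0, -0.0556, 0.4275, 0.09, 18, 0, 0, 0, -0.0556, 0.4275, 0.05, 18, 0, 0, 0, -0.0556, 0.4275, 0.05, 18, 0, 0, 0, -0.0556, 0.4275, 0.05, 18]

```text
clock: 18.3
position: [0.5225, 0.2021, 0.1379]
ee_rot: [2.98, 0.995, -0.003]
force: [0.2, -0.7, -1.3]
width: 0.255
gripper_force: 40.0
```

```bash
python3 - <<'E'
from h import *
im=optics.get_image("scene");cv2.imwrite("pics/s3.png",im)
o=sensors.observe();print({k:np.round(o[k],4) for k in("clock","position","ee_rot","force","ft_torque","width")})
p=o["position"];print(proj("scene",[p-[0,0,.0283],p-[0,0,.0663]]))
c=cv2.resize(im[120:200,255:345],None,fx=7,fy=7,interpolation=cv2.INTER_CUBIC);cv2.imwrite("pics/s3c.png",c)
E
```

```text
{'clock': np.float64(18.35), 'position': array([0.5235, 0.2025, 0.1391]), 'ee_rot': array([-2.9798e+00, -9.9470e-01, -1.8000e-03]), 'force': array([ 0.3177, -0.6917, -1.3122]), 'ft_torque': array([-0.0047, -0.0943,  0.0062]), 'width': np.float64(0.2594)}
[[298.16854977 159.22491539]
 [297.31124356 169.01271433]]
```

View pics/s3c.png

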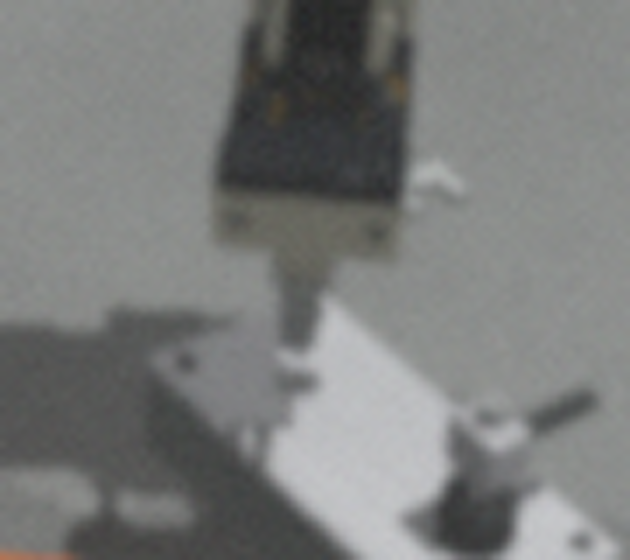

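The bolt's shank is centred at crop x ≈300, against an expected 299, so it hangs straight over the hole. Now I'll feel it in.

>>> arm_command:
  deltas: [0, 0, 0, -0.0005, 0, -0.005, 18, 0, 0, 0, -0.0005, 0, -0.01, 18, 0, 0, 0, -0.0005, 0, -0.015, 18, 0, 0, 0, -0.0005, 0, -0.018, 18, 0, 0, 0, -0.0005, 0, -0.02, 18, 0, 0, 0, -0.0005, 0, -0.022, 18, 0, 0, 0, -0.0005, 0, -0.023, 18, 0, 0, 0, -0.0005, 0, -0.024, 18, 0, 0, 0, -0.0005, 0, -0.024, 18]

```text
clock: 19.25
position: [0.5222, 0.2024, 0.1137]
ee_rot: [2.98, 0.996, -0.0]
force: [-0.1, 0.2, -2.0]
width: 0.257
gripper_force: 40.0
```

>>> arm_command:
  deltas: [0, 0, 0, 0, 0, -0.001, 18, 0, 0, 0, 0, 0, -0.002, 18, 0, 0, 0, 0, 0, -0.003, 18, 0, 0, 0, 0, 0, -0.004, 18, 0, 0, 0, 0, 0, -0.005, 18, 0, 0, 0, 0, 0, -0.005, 18]

```text
clock: 19.85
position: [0.5222, 0.2024, 0.1086]
ee_rot: [-2.98, -0.996, 0.0]
force: [0.8, 1.0, -1.5]
width: 0.254
gripper_force: 40.0
```

>>> arm_command:
  deltas: [0, 0, 0, 0, 0, -0.0015, 18, 0, 0, 0, 0, 0, -0.003, 18, 0, 0, 0, 0, 0, -0.0045, 18, 0, 0, 0, 0, 0, -0.006, 18, 0, 0, 0, 0, 0, -0.008, 18, 0, 0, 0, 0, 0, -0.01, 18, 0, 0, 0, 0, 0, -0.012, 18, 0, 0, 0, 0, 0, -0.012, 18]

```text
clock: 20.65
position: [0.5221, 0.2024, 0.0964]
ee_rot: [-2.98, -0.996, 0.0]
force: [0.3, 1.0, -0.8]
width: 0.259
gripper_force: 40.0
```

>>> arm_command:
  deltas: [0, 0, 0, 0, 0, -0.002, 18, 0, 0, 0, 0, 0, -0.004, 18, 0, 0, 0, 0, 0, -0.006, 18, 0, 0, 0, 0, 0, -0.008, 18, 0, 0, 0, 0, 0, -0.01, 18, 0, 0, 0, 0, 0, -0.012, 18, 0, 0, 0, 0, 0, -0.014, 18, 0, 0, 0, 0, 0, -0.014, 18]

```text
clock: 21.45
position: [0.5221, 0.2024, 0.0824]
ee_rot: [-2.98, -0.995, 0.001]
force: [0.3, -0.1, -1.2]
width: 0.258
gripper_force: 40.0
```

Smooth so far. About 3 mm remains to the flange.

>>> arm_command:
  deltas: [0, 0, 0, 0, 0, -0.001, 18, 0, 0, 0, 0, 0, -0.002, 18, 0, 0, 0, 0, 0, -0.0025, 18, 0, 0, 0, 0, 0, -0.003, 18, 0, 0, 0, 0, 0, -0.0035, 18, 0, 0, 0, 0, 0, -0.004, 18, 0, 0, 0, 0, 0, -0.004, 18]

```text
clock: 22.15
position: [0.5223, 0.2024, 0.0793]
ee_rot: [2.979, 0.996, 0.0]
force: [-1.4, 0.4, 5.8]
width: 0.258
gripper_force: 40.0
```

>>> arm_command:
  deltas: [0, 0, 0, 0, 0, -0.001, 18, 0, 0, 0, 0, 0, -0.001, 18, 0, 0, 0, 0, 0, 0, 50, 0, 0, 0, 0, 0, 0, 50, 0, 0, 0, 0, 0, 0.001, 50, 0, 0, 0, 0, 0, 0.001, 50, 0, 0, 0, 0, 0, 0.03, 50, 0, 0, 0, 0, 0, 0.07, 50, 0, 0, 0, 0, 0, 0.12, 50, 0, 0, 0, -0.02, -0.05, 0.14, 50, 0, 0, 0, -0.04, -0.1, 0.14, 50, 0, 0, 0, -0.06, -0.15, 0.14, 50, 0, 0, 0, -0.08, -0.2, 0.14, 50, 0, 0, 0, -0.08, -0.2, 0.14, 50, 0, 0, 0, -0.08, -0.2, 0.14, 50]

```text
clock: 23.65
position: [0.441, -0.001, 0.2187]
ee_rot: [2.981, 0.987, -0.002]
force: [-0.6, 0.6, -0.4]
width: 0.544
gripper_force: 0.0
```

```bash
python3 - <<'E'
from h import *
a=optics.get_image("scene");b=optics.get_image("top");cv2.imwrite("pics/s4.png",a);cv2.imwrite("pics/t4.png",b)
print(sensors.observe()["position"])
f=lambda im,x,y,w,h,k:cv2.resize(im[y:y+h,x:x+w],(w*k,h*k),interpolation=cv2.INTER_CUBIC)
H=np.zeros((600,800,3),np.uint8)
for im,x,y in((f(a,265,150,90,75,4),0,0),(f(a,170,210,90,80,4),400,0),(f(b,165,125,70,65+25,3),0,310),(f(b,245,90,130,96,4),270,325)):
    h=min(im.shape[0],600-y);w=min(im.shape[1],800-x);H[y:y+h,x:x+w]=im[:h,:w]
cv2.imwrite("pics/fin.png",H)
E
```

```text
[0.44245347 0.00254843 0.21889956]
```

View pics/fin.png

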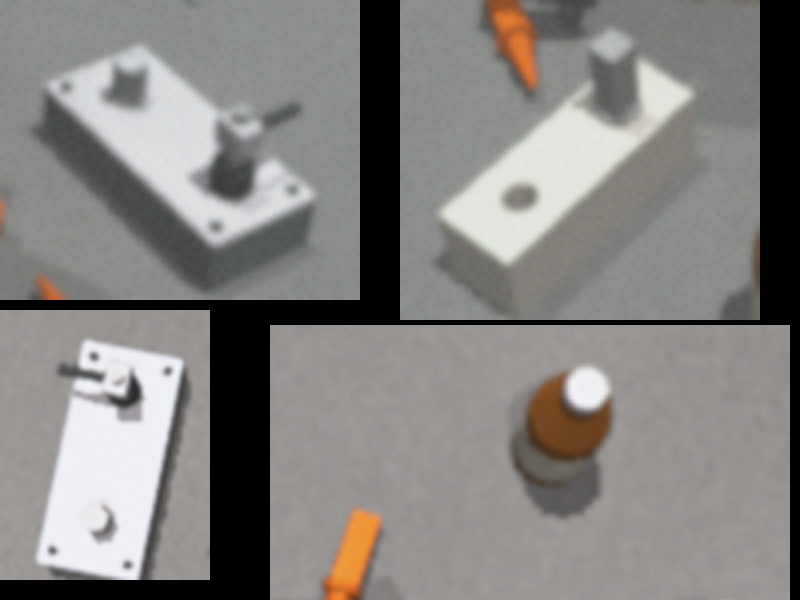

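The bolt stands flat in the plate (crop (128,80)), the drift is home in the rack (crop (613,80)), and the bottle is untouched. I'll hand the job in.

```bash
python3 -c "
from cell import arm
print(arm.sign_off())"
```

```text
the job is handed in; nothing more can be done
None
```

Job handed in at about 24 s: I worked the drift down to its collar to line up the holes, pushed the bolt home with its flange flat on the plate, and left the drift standing home in the rack; the highest force I read on the stand was about 16 N, and I left the bottle, jar and spanner alone.

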